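# Wipe the chips out of a glue-up and ratchet the bar clamp snug on it

### The arm

A 6-joint arm with a two-finger parallel gripper is mounted at the origin on a cart in front of the work surface, level with it; the furniture and walls round the work are solid. World frame = base frame: x ahead of the robot, y to its left, z up, the work surface at z = 0. Lengths are in m, angles in degrees, forces in N, time in s.
With the tool pointing down it reaches from about 0.35 to 0.875 m from the base axis. Payload 4.2 kg.
Tool frame: the origin (TCP) lies at the very end of the fingers, on their centre line; the grasp point (between the pads) lies 19 mm behind it; z points along the fingers, y is the line along which they close (so a half turn about z gives the same grasp; the last joint's range is limited). The gripper opens to 87 mm and grips with 3 to 60 N. Pads are 19 mm wide; open, the fingers measure 117 mm over their backs; the gripper's body (75 mm by 190 mm) begins 51 mm behind the grasp point.
Start: joints at [-50.73, 22.042, 0.453, 0, -68.411, -14.817], TCP at [0.259, -0.569, 0.223] pointing down, gripper open.
Joint ranges: [-179.83, 179.83], [-69.29, 118.12], [-61.27, 80.66], [-181.25, 117.63], [-171.15, -9.14], [-177.46, 177.46]. Speed limits (degrees/s): [159.86, 159.86, 180, 180, 180, 180].

### API

Orientations are given as a 3x3 rotation matrix whose columns are the frame's x, y, z axes.
In Python, from station import monitor, cams, ticket gives the robot as it stands.
- The arm moves only by the tool drive_tool, never from a script. Its argument "moves" is a list of rows, each an object with "delta_pos": the shift along the tool's x, y, z in mm, a list of three; "turn": the turn about the tool's z in rad; "claw": the opening, from 0 (shut) to 1 (fully open). A call has 1 to 12 rows; each row shifts and turns the commanded pose from where the row before left it, along the tool's axes as they then stand; what a row does not reach is not made up. A row lasts 1/8 s, in which the tool goes at most 62.5 mm and 10.7 degrees, less where a joint would pass 70% of its speed; a pose out of reach is approached as far as the arm can. A call is refused whole if a number of a shift passes 62.5 or a number of a turn 0.188, either way. A call with a gripper value outside its range is refused whole. The fingers move at their own pace and stop on an object; the grip force is fixed at half the most. Time passes only in rows, so rows that do not move let the fingers close. It gives the time, the measured TCP pose, the force, the opening and the grip force at its end, in the units of the state.
- monitor.sense(): the state, without advancing time (a new reading comes with each control period).
- cams.capture(name): name is "side" or "top" or "wrist"; returns a dict with "color" (480x640x3 uint8, red, green, blue), "range_z" (480x640 float32, m along the optical axis (not along the pixel's ray), 0 where there is no reading), "vertical_fov" (degrees; the focal length in pixels is half the picture's height over the tangent of half this angle, whatever the lens; pixels are square), "cx", "cy" (the principal point, pixels), "dist" ([k1, k2, p1, p2, k3] as OpenCV has them; the pictures are not rectified), "extrinsics" (4x4, takes a point from camera to world coordinates). Camera axes: x right, y down, z forward; pixel columns grow to the right and rows downward; lengths in m; the calibration is good to about 2 mm. A picture is of the moment at which its call begins.
- ticket.finish_job(): hands the job in; it is judged then, once.
The state is a dict: "time_s": time; "joints": joint angles; "joint_velocities": joint speeds; "effort": joint torques, N m; "tcp_pos": TCP position; "ee_rot": TCP orientation; "wrist_force": force on the tool from outside, world axes, zero at the start; "moment": the same for the moment, N m; "gripper_width": opening from 0.0 (shut) to 1.0 (fully open); "gripper_force": force on a finger pad.
Only numpy, scipy, OpenCV 4.12 (cv2) and the standard library are available. Lean on these libraries where they do the work, as an engineer would, in place of code of your own. Each camera call takes 0.05 s, during which the arm holds its last target. There are 200 camera calls.

### The job

Take the scraper block and wipe the three wood chips out of the gap between the blocks and the clamp's open jaw, out past the jaw tips, then stand the scraper upright on the bench clear of the clamp. Now pump the ratchet clamp's trigger against its handle, stroke after stroke, until the moving jaw presses the two blocks snugly together - firmly enough to hold, without crushing the soft wood - and finish while still squeezing the trigger so that the pressure stays on. Push chips only with the scraper, move the jaw only with the trigger, and leave the block plane, pencil and chisel where they are.

Things in the scene. Friction and masses are not known exactly. Their poses are not given: they have to be found in the camera images.
- clamp: One-hand ratchet bar clamp of dark steel, loose, 0.9 kg, lying flat on its side, 34 mm thick. Origin on the bench under the bar, in the housing. y runs along the bar to the moving jaw, x the way both jaws reach (tips at x = +92 mm), z up; the black handle is on the -x side. The serrated bar, 9 mm wide, 300 mm long, runs at x = 0 between heights 8 and 26 mm, across the near end of the gap.
- clamp_jaw: The moving jaw (34 mm high) with the bar, sliding in the clamp. Origin and axes coincide with the clamp's when fully open, shifted to the clamp's -y by as much as the jaw has closed. The slide is stiff (about 6 N), so the jaw stays where the last stroke left it.
- jaw_pad (a point): Middle of the moving jaw's rubber pad face, 17 mm above the bench, at x = +67 mm in the clamp's frame; the face looks to the clamp's -y. At y = +205 mm in the clamp's frame when fully open; at the start it stands 60 to 85 mm from the short block. The chips lie in that gap, which is open only to +x, past the tips.
- fixed_pad (a point): Middle of the fixed jaw's rubber pad face, 17 mm above the bench, at x = +67, y = +24 mm in the clamp's frame; the face looks to the clamp's +y.
- clamp_trigger (a joint): Angle of the trigger lever, a black bar 13 mm thick, 29 mm high, on the -y side of the handle: 0 released, 0.38 rad against the handle. A spring (3 to 5 N at the squeeze point) brings it back. A full stroke draws the jaw in by about 12 mm; the fine ratchet leaves it there on the return. Once the jaw bears on the blocks the trigger stalls early, at 0.08 to 0.35 rad; let go, the pressure is lost.
- squeeze_point (a point): Midway between the outer faces of handle (fixed bar, 20 mm thick, 33 high) and released trigger, x = -96, y = -9 mm in the clamp's frame, 16 mm above the bench. Squeeze along the clamp's y: 58 mm across released, 38 squeezed. Clamp or hand shifts by half the stroke. 12 N moves the free jaw; then it presses with 0.8 to 0.9 of the squeeze: squeeze 20 to 40 N; 80 N of jaw force crushes the wood.
- block_long: Soft-wood block, 45 x 140 x 38 mm high, its length along the clamp's x, next to the fixed jaw. Origin at the centre of its underside, z up.
- block_short: Soft-wood block, 50 x 85 x 50 mm high, its length along the clamp's x, beside the long block, facing the moving jaw. Origin at the centre of its underside, z up.
- chip0: Wood chip, 20 x 12 x 7 mm, on the bench in the gap between short block and moving jaw. Origin at the centre of its underside.
- chip1: Wood chip, 18 x 10 x 6 mm, likewise.
- chip2: Wood chip, 22 x 11 x 8 mm, likewise.
- scraper: Scraper block standing upright on the bench: a wooden grip on a wider wooden foot with a steel blade plate, 82 mm high, 0.12 kg. Origin at the centre of its underside, z up. Foot 26 mm along its x, 46 mm along its y, 34 mm high, the blade plate (3 mm thick, 48 mm wide, 26 mm high) on its +x side with its edge on the bench. Grip above it 20 mm along x, 42 mm along y, from z = 34 to 82 mm.
- scraper_grip (a point): Middle of the scraper's grip, 62 mm above its underside; squeeze it across its 20 mm, along the scraper's x axis.
- block_plane: Block plane, 50 x 160 x 51 mm high, standing on its sole, origin at the centre of its underside; a bystander.
- carpenter_pencil: Flat carpenter's pencil, 160 mm long, lying on the bench; a bystander.
- chisel: Wood chisel with a wooden handle, 252 mm long, 28 mm thick, lying on the bench; a bystander.

How it is judged:
By the outcome, as a careful person would: the job done as asked, in the order asked, and still so for the second after the job is handed in, while the arm keeps its last pose, push and grip.
It also fails if it takes over 72 s, if anything falls off the work surface, if the arm or the gripper's body presses on something with over 40 N, if the wrist force passes 120 N, or if a joint passes its speed limit or range.

## Working session

There is one attempt and no reset: what is moved stays moved. The work goes in short steps, Python scripts to look and compute and a tool call to move; the robot and the scene stay as the last step left them, time stands still between calls to the robot, and variables do not carry over. Pictures are saved under pics/ and viewed, at most 10 in all, crops included, and the job is handed in when it is done.

Besides the shell and the picture viewer there is one more tool, called as name(argument=value, ...), one argument or row to a line, values as JSON. drive_tool: Moves the arm, as the interface text tells. Its arguments: {"type":"object","properties":{"moves":{"type":"array","items":{"type":"object","properties":{"delta_pos":{"type":"array","items":{"type":"number"}},"turn":{"type":"number"},"claw":{"type":"number"}}}}},"required":["moves"]}

```bash
mkdir -p pics; ls
cat > h.py <<'E'
import numpy as np,cv2
from station import monitor,cams,ticket
def cap(n,save=None):
    c=cams.capture(n)
    f=240/np.tan(np.radians(c["vertical_fov"])/2)
    c["K"]=np.array([[f,0,c["cx"]],[0,f,c["cy"]],[0,0,1]]);c["D"]=np.array(c["dist"],float);c["T"]=np.array(c["extrinsics"])
    if save: cv2.imwrite("pics/"+save,c["color"][:,:,::-1])
    return c
def plane(c,px,z):
    u=cv2.undistortPoints(np.array(px,float).reshape(-1,1,2),c["K"],c["D"]).reshape(-1,2)
    d=np.c_[u,np.ones(len(u))]@c["T"][:3,:3].T;o=c["T"][:3,3]
    return o+d*((z-o[2])/d[:,2])[:,None]
def cloud(c):
    v,u=np.mgrid[0:480,0:640];p=np.c_[u.ravel(),v.ravel()].astype(float)
    n=cv2.undistortPoints(p.reshape(-1,1,2),c["K"],c["D"]).reshape(-1,2)
    z=c["range_z"].ravel()
    P=(np.c_[n,np.ones(len(n))]*z[:,None])@c["T"][:3,:3].T+c["T"][:3,3]
    P[z==0]=np.nan
    return P.reshape(480,640,3)
E
python3 - <<'E'
from h import *
for n in("top","side"):
    c=cap(n,n+"0.png");np.savez(n+"0.npz",**c);print(n,c["T"].round(3).tolist(),c["D"])
s=monitor.sense();print({k:np.round(v,3).tolist() for k,v in s.items()})
E
```

```text
pics
top [[0.006, -0.989, 0.148, 0.373], [-1.0, -0.004, 0.012, -0.03], [-0.011, -0.149, -0.989, 1.42], [0.0, 0.0, 0.0, 1.0]] [-0.08020819  0.          0.          0.          0.        ]
side [[-0.986, -0.07, 0.148, 0.379], [-0.164, 0.48, -0.862, 0.978], [-0.011, -0.874, -0.485, 0.606], [0.0, 0.0, 0.0, 1.0]] [-0.01688418  0.          0.          0.          0.        ]
{'time_s': 0.1, 'joints': [-50.729, 22.087, 0.388, -0.027, -68.411, -14.815], 'joint_velocities': [-0.097, -0.202, 0.245, 0.108, 0.015, 0.014], 'effort': [0.002, -39.169, 18.794, 4.232, 0.013, -0.0], 'tcp_pos': [0.259, -0.568, 0.222], 'ee_rot': [[-0.91, -0.414, -0.001], [-0.414, 0.91, 0.002], [0.0, 0.002, -1.0]], 'wrist_force': [-0.011, 0.418, 0.242], 'moment': [-0.03, -0.002, -0.011], 'gripper_force': 0.0, 'gripper_width': 1.002}
```

View pics/top0.png

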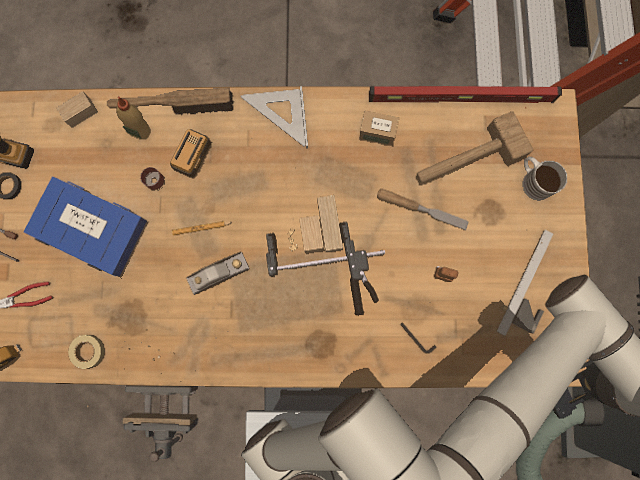

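View pics/side0.png

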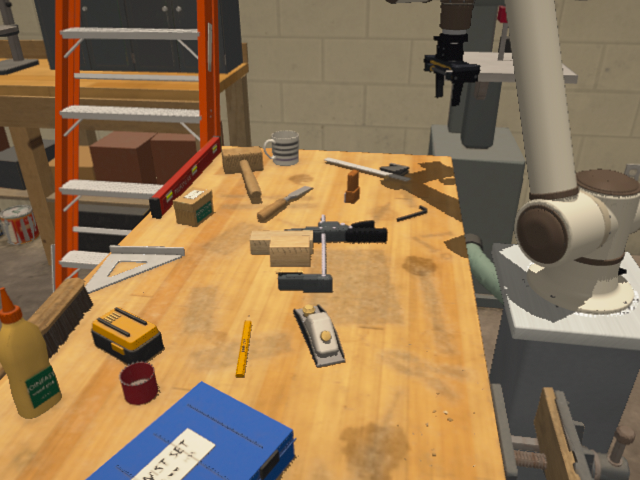

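The top view shows the clamp (bar (275,268)-(383,253), moving jaw at (271,253)), chips at (293,238), blocks at (312,233) and (328,222), the scraper at (446,273), and the handle and trigger at (358,300) and (371,290). The side view shows the scraper upright at (352,186).

Run:
```python
from h import *
c=dict(np.load("top0.npz"));P=cloud(c)
for n,(u,v) in dict(scr=(446,273),jawtip=(271,236),jawroot=(271,270),barL=(277,267),barR=(383,253),handle_end=(359,312),handle_root=(356,280),trig_end=(376,299),chip=(293,238),chip2=(291,246),chip3=(292,230),short=(312,233),long=(328,222),fix=(346,228)).items():
    print(n,P[v,u].round(4))
img=cv2.resize(c["color"][190:330,230:480],None,fx=3.2,fy=3.2,interpolation=cv2.INTER_CUBIC)
cv2.imwrite("pics/top0c.png",img[:,:,::-1])
w=cap("wrist","w0.png");print(w["T"].round(3).tolist(), w["K"][0,0])
hsv=cv2.cvtColor(c["color"],cv2.COLOR_RGB2HSV)
print(hsv[273,446],hsv[268,450])
# scraper points
s=P[255:290,425:465].reshape(-1,3);s=s[s[:,2]>.03]
for lo,hi in((.06,.09),(.02,.045)):
    q=s[(s[:,2]>lo)&(s[:,2]<hi)]
    if len(q)>4: print(lo,len(q),q.mean(0).round(4),cv2.minAreaRect((q[:,:2]*1000).astype(np.float32)))
```

```text
scr [ 0.4952 -0.3362  0.0833]
jawtip [0.5936 0.0992 0.0291]
jawroot [0.5052 0.097  0.0354]
barL [0.5137 0.0825 0.028 ]
barR [ 0.5523 -0.1895  0.0176]
handle_end [ 0.4007 -0.126   0.0302]
handle_root [ 0.481  -0.1184  0.0356]
trig_end [ 0.4334 -0.1688  0.033 ]
chip [ 0.5938  0.0441 -0.0039]
chip2 [ 0.5722  0.049  -0.0014]
chip3 [0.6141 0.0467 0.0022]
short [ 0.5988 -0.0066  0.0478]
long [ 0.6287 -0.0472  0.0404]
fix [ 0.6149 -0.0936  0.0312]
[[-0.415, 0.882, 0.223, 0.197], [0.91, 0.401, 0.104, -0.597], [0.002, 0.246, -0.969, 0.383], [0.0, 0.0, 0.0, 1.0]] 331.8311889551132
[ 10 141 147] [ 16 114 168]
0.06 157 [ 0.4974 -0.3427  0.0797] ((498.2748718261719, -344.40765380859375), (42.42753219604492, 20.909114837646484), 72.7873306274414)
0.02 51 [ 0.4947 -0.336   0.0356] ((498.1645202636719, -343.7139892578125), (44.25982666015625, 25.771339416503906), 73.85462951660156)
```

View pics/top0c.png

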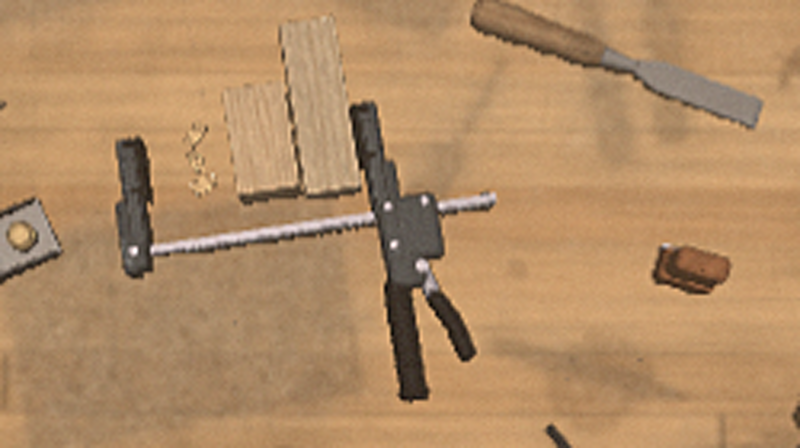

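The enlarged crop shows the scraper grip at (695,265) with its blade glint at top-left (664,248), so the blade faces world +x. Next I move over the scraper with the grasp yaw.

drive_tool(
  moves=[
    {"turn": -0.18,"claw": 1},
    {"turn": -0.18},
    {"turn": -0.18},
    {"turn": -0.18},
    {"turn": -0.123},
    {"delta_pos": [-41,-23,3]},
    {"delta_pos": [-41,-23,3]},
    {"delta_pos": [-41,-23,3]},
    {"delta_pos": [-41,-23,3]},
    {"delta_pos": [-41,-23,3]},
    {"delta_pos": [-41,-23,3]},
    {"delta_pos": [-39,-24,3]},
  ],
)

```text
invalid input
```

```bash
cat >> h.py <<'E'
def yaw(R): return np.degrees(np.arctan2(R[1,1],R[0,1]))
def goto(p,yw=None):
    "print turn (rad) and then shift in tool axes (mm) to reach p with tool-y yaw yw"
    s=monitor.sense();R=np.array(s["ee_rot"]);y0=yaw(R)
    t=0 if yw is None else (yw-y0+180)%360-180
    a=np.radians(y0+t);Y=np.array([np.cos(a),np.sin(a)]);X=np.array([-Y[1],Y[0]])
    d=(np.array(p)-s["tcp_pos"])*1000
    print("t",s["time_s"],"turn",round(-np.radians(t),3),"shift",(d[:2]@X).round(1),(d[:2]@Y).round(1),(-d[2]).round(1))
E
python3 - <<'E'
from h import *
w=cap("wrist","w1.png");np.savez("w1.npz",**w);s=monitor.sense()
print(s["time_s"],s["tcp_pos"],yaw(np.array(s["ee_rot"])))
P=cloud(w).reshape(-1,3);q=P[(abs(P[:,0]-.5)<.06)&(abs(P[:,1]+.344)<.06)]
for lo,hi in((.07,.1),(.025,.045),(.01,.03)):
    r=q[(q[:,2]>lo)&(q[:,2]<hi)]
    print(len(r),r.mean(0).round(4),cv2.minAreaRect((r[:,:2]*1000).astype(np.float32)))
E
```

```text
0.2 [ 0.25858989 -0.5686145   0.22186632] 114.44706664014706
0 [nan nan nan] ((0.0, 0.0), (0.0, 0.0), 0.0)
0 [nan nan nan] ((0.0, 0.0), (0.0, 0.0), 0.0)
0 [nan nan nan] ((0.0, 0.0), (0.0, 0.0), 0.0)<stdin>:7: RuntimeWarning: Mean of empty slice.
  ret = um.true_divide(
```

View pics/w1.png

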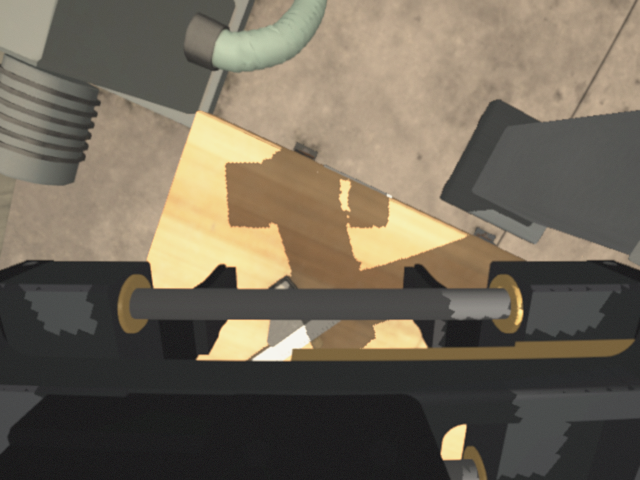

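Most of the wrist view is blocked by the gripper; the clear part is the upper half, on the tool +x side, and at present it shows only the bench corner. The move was refused, so I send it again with every field filled in.

drive_tool(
  moves=[
    {"delta_pos": [0,0,0],"turn": -0.18,"claw": 1},
    {"delta_pos": [0,0,0],"turn": -0.18,"claw": 1},
    {"delta_pos": [0,0,0],"turn": -0.18,"claw": 1},
    {"delta_pos": [0,0,0],"turn": -0.18,"claw": 1},
    {"delta_pos": [0,0,0],"turn": -0.123,"claw": 1},
    {"delta_pos": [-41,-23,3],"turn": 0,"claw": 1},
    {"delta_pos": [-41,-23,3],"turn": 0,"claw": 1},
    {"delta_pos": [-41,-23,3],"turn": 0,"claw": 1},
    {"delta_pos": [-41,-23,3],"turn": 0,"claw": 1},
    {"delta_pos": [-41,-23,3],"turn": 0,"claw": 1},
    {"delta_pos": [-41,-23,3],"turn": 0,"claw": 1},
    {"delta_pos": [-39,-24,3],"turn": 0,"claw": 1},
  ],
)

```text
time_s: 1.7
tcp_pos: [0.4988, -0.3435, 0.2014]
ee_rot: [[-0.296, -0.955, -0.0], [-0.955, 0.296, 0.0], [-0.0, 0.0, -1.0]]
wrist_force: [0.2, -0.5, -0.5]
gripper_width: 1.001
gripper_force: 0.0
```

Run:
```python
from h import *
w=cap("wrist","w2.png");np.savez("w2.npz",**w);s=monitor.sense()
print(s["time_s"],s["tcp_pos"],yaw(np.array(s["ee_rot"])))
P=cloud(w).reshape(-1,3);q=P[(abs(P[:,0]-.5)<.06)&(abs(P[:,1]+.344)<.06)]
for lo,hi in((.07,.1),(.025,.045),(.01,.03)):
    r=q[(q[:,2]>lo)&(q[:,2]<hi)]
    if len(r)>5:print(len(r),r.mean(0).round(4),cv2.minAreaRect((r[:,:2]*1000).astype(np.float32)))
```

```text
1.75 [ 0.50247174 -0.34073359  0.20067007] 162.99895185889915
1018 [ 0.4965 -0.3481  0.0803] ((496.8153991699219, -347.1493225097656), (40.293888092041016, 19.756513595581055), 73.23670196533203)
311 [ 0.4974 -0.3575  0.0314] ((498.18707275390625, -347.2998352050781), (46.0740966796875, 27.507253646850586), 73.37751770019531)
152 [ 0.5031 -0.3578  0.0233] ((506.1060791015625, -354.4847412109375), (52.00847244262695, 25.446062088012695), 42.674171447753906)
```

View pics/w2.png

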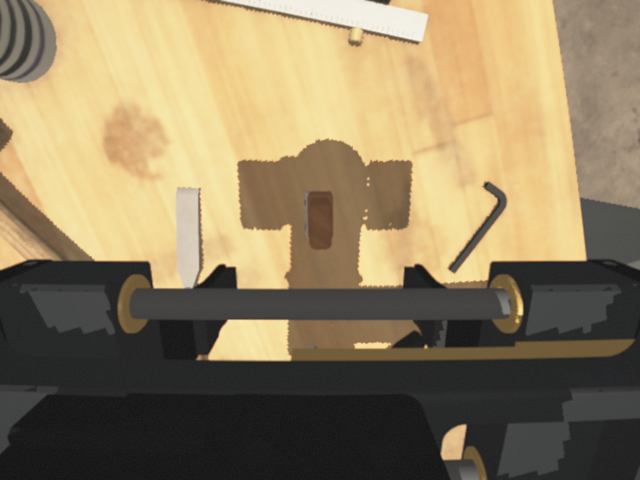

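The wrist view shows the scraper at (306-332,190-250), blade on its left side (world +x), with the chisel tip at (188,200) well to the left. I work out the descent from here.

Run:
```python
from h import *
goto([.4968,-.3465,.043],163.2)
```

```text
t 1.75 turn -0.004 shift 7.2 3.8 157.7
```

drive_tool(
  moves=[
    {"delta_pos": [7,4,30],"turn": 0,"claw": 1},
    {"delta_pos": [0,0,45],"turn": 0,"claw": 1},
    {"delta_pos": [0,0,50],"turn": 0,"claw": 1},
    {"delta_pos": [0,0,33],"turn": 0,"claw": 0.6},
    {"delta_pos": [0,0,0],"turn": 0,"claw": 0.4},
    {"delta_pos": [0,0,0],"turn": 0,"claw": 0},
    {"delta_pos": [0,0,0],"turn": 0,"claw": 0},
    {"delta_pos": [0,0,0],"turn": 0,"claw": 0},
    {"delta_pos": [0,0,0],"turn": 0,"claw": 0},
  ],
)

```text
time_s: 2.88
tcp_pos: [0.4924, -0.3504, 0.0444]
ee_rot: [[-0.296, -0.955, 0.001], [-0.955, 0.296, -0.001], [0.0, -0.001, -1.0]]
wrist_force: [0.7, 0.3, 0.2]
gripper_width: 0.398
gripper_force: 0.0
```

drive_tool(
  moves=[
    {"delta_pos": [-5,-3.5,0],"turn": 0,"claw": 0.4},
    {"delta_pos": [0,0,0],"turn": 0,"claw": 0.2},
    {"delta_pos": [0,0,0],"turn": 0,"claw": 0},
    {"delta_pos": [0,0,0],"turn": 0,"claw": 0},
    {"delta_pos": [0,0,0],"turn": 0,"claw": 0},
    {"delta_pos": [0,0,0],"turn": 0,"claw": 0},
  ],
)

```text
time_s: 3.62
tcp_pos: [0.4968, -0.3465, 0.0435]
ee_rot: [[-0.297, -0.955, -0.0], [-0.955, 0.297, 0.0], [-0.0, 0.0, -1.0]]
wrist_force: [-0.3, -0.6, -0.5]
gripper_width: 0.226
gripper_force: 30.0
```

drive_tool(
  moves=[
    {"delta_pos": [0,0,-50],"turn": -0.1,"claw": 0},
    {"delta_pos": [0,0,-55],"turn": -0.17,"claw": 0},
    {"delta_pos": [0,0,-52],"turn": -0.165,"claw": 0},
    {"delta_pos": [-52,-17,0],"turn": 0,"claw": 0},
    {"delta_pos": [-52,-17,0],"turn": 0,"claw": 0},
    {"delta_pos": [-52,-17,0],"turn": 0,"claw": 0},
    {"delta_pos": [-52,-17,0],"turn": 0,"claw": 0},
    {"delta_pos": [-52,-17,0],"turn": 0,"claw": 0},
    {"delta_pos": [-52,-17,0],"turn": 0,"claw": 0},
    {"delta_pos": [-52,-17,0],"turn": 0,"claw": 0},
    {"delta_pos": [-52,-17,0],"turn": 0,"claw": 0},
    {"delta_pos": [-52,-14,0],"turn": 0,"claw": 0},
  ],
)

```text
time_s: 5.12
tcp_pos: [0.5829, 0.139, 0.2003]
ee_rot: [[0.134, -0.991, -0.0], [-0.991, -0.134, -0.0], [0.0, 0.0, -1.0]]
wrist_force: [0.6, -0.5, -1.5]
gripper_width: 0.231
gripper_force: 30.0
```

drive_tool(
  moves=[
    {"delta_pos": [0,0,0],"turn": 0,"claw": 0},
    {"delta_pos": [0,0,0],"turn": 0,"claw": 0},
    {"delta_pos": [0,0,0],"turn": 0,"claw": 0},
  ],
)

```text
time_s: 5.5
tcp_pos: [0.5827, 0.1361, 0.2006]
ee_rot: [[0.132, -0.991, -0.0], [-0.991, -0.132, -0.0], [0.0, 0.0, -1.0]]
wrist_force: [0.3, 0.1, -0.8]
gripper_width: 0.232
gripper_force: 30.0
```

Run:
```python
from h import *
w=cap("wrist","w3.png");np.savez("w3.npz",**w);s=monitor.sense()
print(s["time_s"],s["tcp_pos"],yaw(np.array(s["ee_rot"])),s["gripper_width"])
c=cv2.resize(w["color"][60:340,100:500],(800,560));cv2.imwrite("pics/w3c.png",c[:,:,::-1])
```

```text
5.55 [0.58284006 0.13606328 0.20065684] -172.41487060798016 0.2274082283717954
```

View pics/w3.png

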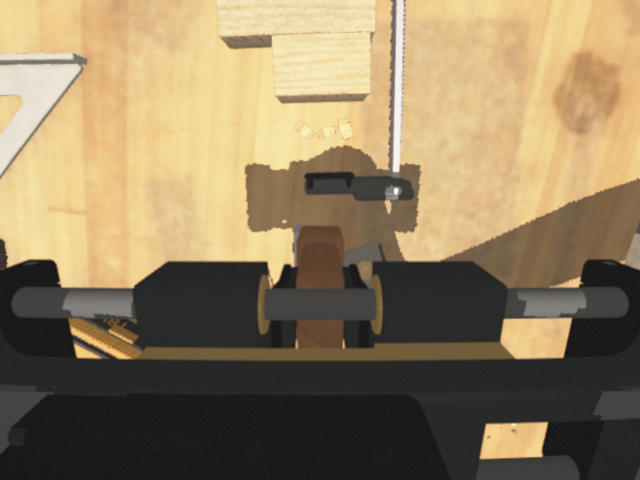

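The wrist view shows the chips at (305,128), (327,130) and (346,128), the short block's front edge at row 98, the moving jaw at rows 172-198 (tip at u=305, bar end at u=412), and the bar at u≈398. Now I measure these.

Run:
```python
from h import *
w=dict(np.load("w3.npz"));P=cloud(w)
# bar line: bright/greyish at rows 20..160, cols 385..412, z>.015
m=np.zeros((480,640),bool);m[15:160,380:415]=1
b=P[m&(P[...,2]>.018)&(P[...,2]<.032)]
vx,vy,x0,y0=cv2.fitLine((b[:,:2]*1000).astype(np.float32),cv2.DIST_HUBER,0,.01,.01).ravel()
yc=np.array([vx,vy]);yc*=np.sign(yc[1]);xc=np.array([yc[1],-yc[0]]);ang=np.degrees(np.arctan2(xc[1],xc[0]))
o=np.array([x0,y0]);o=o-yc*(o@yc)   # point on bar axis with s=0
print("bar pts",len(b),"z",b[:,2].mean(),"ang",ang,"xc,yc",xc,yc,"bar x",o@xc, "res",np.percentile((b[:,:2]*1000)@xc-o@xc,[2,98]))
loc=lambda q:np.c_[(q[...,:2]*1000)@xc-o@xc,(q[...,:2]*1000)@yc,q[...,2]*1000]
def rep(n,r0,r1,c0,c1,lo,hi):
    q=P[r0:r1,c0:c1].reshape(-1,3);q=loc(q[(q[:,2]>lo)&(q[:,2]<hi)]);print(n,len(q),np.percentile(q,[1,50,99],axis=0).round(1).tolist())
rep("short",30,105,270,380,.04,.06)
rep("shortlow",90,110,270,380,.0,.2)
rep("jawtip",165,205,295,352,.025,.045)
rep("jawroot",165,205,352,420,.025,.045)
rep("long",0,40,215,378,.03,.045)
# chips: differ in colour from bench
g=w["color"].astype(int);roi=g[108:150,285:365]
hsv=cv2.cvtColor(w["color"],cv2.COLOR_RGB2HSV)[108:150,285:365]
bg=np.median(roi.reshape(-1,3),0);d=np.abs(roi-bg).sum(2);mk=((d>45)).astype(np.uint8)
n,l,st,ce=cv2.connectedComponentsWithStats(cv2.morphologyEx(mk,cv2.MORPH_CLOSE,np.ones((3,3))))
for i in range(1,n):
    if st[i,4]>8:
        x,y,ww,hh,a=st[i];x+=285;y+=108
        print(a,(x,y,ww,hh),loc(plane(w,[[x,y],[x+ww,y+hh]],.005)).round(1).tolist())
# two-view check of block corner height etc with top view pt
```

```text
bar pts 1423 z 0.024549691370657833 ang 8.819745 xc,yc [0.9881756  0.15332639] [-0.15332639  0.9881756 ] bar x 518.8376 res [-5.42785807  3.53393761]
short 6142 [[31.1, -120.8, 43.3], [72.4, -96.3, 49.4], [113.9, -71.4, 51.3]]
shortlow 1126 [[31.1, -75.9, 0.2], [74.2, -72.1, 44.5], [113.5, -70.9, 50.9]]
jawtip 995 [[45.3, -0.9, 26.2], [68.0, 8.9, 32.0], [91.3, 19.8, 34.8]]
jawroot 1420 [[-15.6, -5.8, 25.4], [13.8, 14.6, 33.0], [44.2, 26.6, 36.0]]
long 5558 [[25.5, -153.0, 32.6], [97.9, -138.6, 37.4], [162.4, -124.8, 39.3]]
340 (np.int32(328), np.int32(108), np.int32(37), np.int32(42)) [[66.2, -65.4, 5.0], [28.1, -23.1, 5.0]]
69 (np.int32(338), np.int32(121), np.int32(15), np.int32(11)) [[56.1, -52.6, 5.0], [40.7, -41.4, 5.0]]
36 (np.int32(302), np.int32(126), np.int32(8), np.int32(10)) [[93.2, -48.4, 5.0], [85.2, -38.3, 5.0]]
21 (np.int32(324), np.int32(129), np.int32(5), np.int32(7)) [[70.6, -44.9, 5.0], [65.6, -37.9, 5.0]]
```

drive_tool(
  moves=[
    {"delta_pos": [0,0,0],"turn": -0.021,"claw": 0},
    {"delta_pos": [28,19,0],"turn": 0,"claw": 0},
    {"delta_pos": [28,19,0],"turn": 0,"claw": 0},
    {"delta_pos": [28,18,0],"turn": 0,"claw": 0},
    {"delta_pos": [0,0,45],"turn": 0,"claw": 0},
    {"delta_pos": [0,0,40],"turn": 0,"claw": 0},
    {"delta_pos": [0,0,15],"turn": 0,"claw": 0},
    {"delta_pos": [0,0,0],"turn": 0,"claw": 0},
    {"delta_pos": [0,0,0],"turn": 0,"claw": 0},
  ],
)

```text
time_s: 6.68
tcp_pos: [0.542, 0.046, 0.1022]
ee_rot: [[0.155, -0.988, 0.003], [-0.988, -0.155, 0.001], [-0.0, -0.003, -1.0]]
wrist_force: [-0.2, -0.3, -0.7]
gripper_width: 0.23
gripper_force: 30.0
```

Run:
```python
from h import *
goto([.5404,.0444,.0445],188.82)
s=monitor.sense();print(s["tcp_pos"])
c=cap("top");cv2.imwrite("pics/t4.png",cv2.resize(c["color"][190:310,230:400],None,fx=4,fy=4,interpolation=cv2.INTER_CUBIC)[:,:,::-1])
c=cap("side");cv2.imwrite("pics/s4.png",cv2.resize(c["color"][180:330,230:400],None,fx=4,fy=4,interpolation=cv2.INTER_CUBIC)[:,:,::-1])
```

```text
t 6.675 turn 0.002 shift 1.4 1.9 57.7
[0.54204465 0.04604978 0.1021797 ]
```

View pics/s4.png

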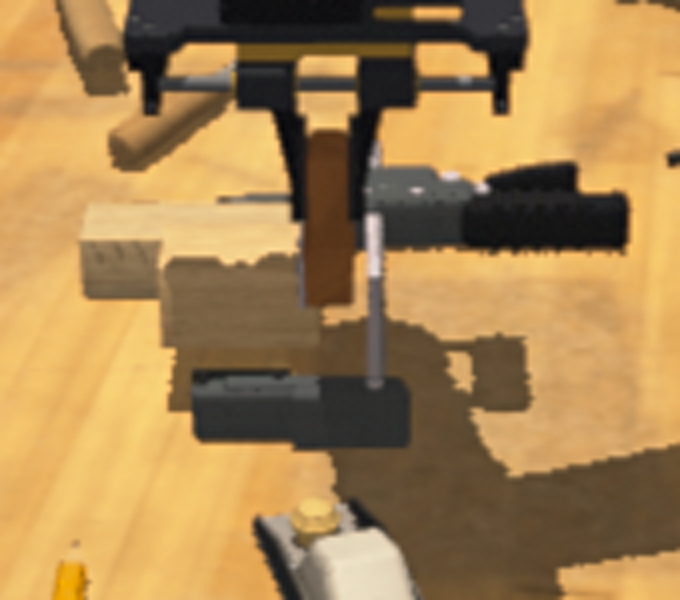

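The side view shows the scraper (303-352,130-305) hanging in the gap, its back just clear of the bar (u≈375) and its blade toward the tips. I lower it now.

drive_tool(
  moves=[
    {"delta_pos": [1,1.5,25],"turn": 0,"claw": 0},
    {"delta_pos": [0,0,20],"turn": 0,"claw": 0},
    {"delta_pos": [0,0,8],"turn": 0,"claw": 0},
    {"delta_pos": [0,0,4],"turn": 0,"claw": 0},
    {"delta_pos": [0,0,0],"turn": 0,"claw": 0},
  ],
)

```text
time_s: 7.4
tcp_pos: [0.5398, 0.0447, 0.0441]
ee_rot: [[0.155, -0.988, 0.001], [-0.988, -0.155, 0.0], [-0.0, -0.001, -1.0]]
wrist_force: [0.1, 0.4, -1.7]
gripper_width: 0.227
gripper_force: 30.0
```

drive_tool(
  moves=[
    {"delta_pos": [0,-5,0.7],"turn": 0,"claw": 0},
    {"delta_pos": [0,-9,0],"turn": 0,"claw": 0},
    {"delta_pos": [0,-9,0],"turn": 0,"claw": 0},
    {"delta_pos": [0,-9,0],"turn": 0,"claw": 0},
    {"delta_pos": [0,-9,0],"turn": 0,"claw": 0},
    {"delta_pos": [0,-9,0],"turn": 0,"claw": 0},
    {"delta_pos": [0,-9,0],"turn": 0,"claw": 0},
    {"delta_pos": [0,-9,0],"turn": 0,"claw": 0},
    {"delta_pos": [0,-9,0],"turn": 0,"claw": 0},
    {"delta_pos": [0,-9,0],"turn": 0,"claw": 0},
    {"delta_pos": [0,-8,0],"turn": 0,"claw": 0},
    {"delta_pos": [0,-4,0],"turn": 0,"claw": 0},
  ],
)

```text
time_s: 8.9
tcp_pos: [0.6369, 0.0596, 0.0434]
ee_rot: [[0.155, -0.988, 0.0], [-0.988, -0.155, -0.0], [0.0, -0.0, -1.0]]
wrist_force: [-3.5, -0.2, 5.7]
gripper_width: 0.225
gripper_force: 30.0
```

Run:
```python
from h import *
c=cap("top");a=cv2.resize(c["color"][190:310,240:390],(400,320),interpolation=cv2.INTER_CUBIC)
d=cap("side");b=cv2.resize(d["color"][180:300,220:370],(400,320),interpolation=cv2.INTER_CUBIC)
cv2.imwrite("pics/p5.png",np.hstack([a,b])[:,:,::-1])
```

```text
(no output)
```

View pics/p5.png

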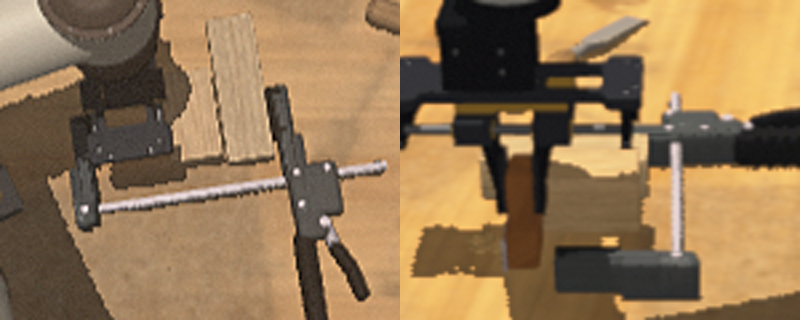

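The right panel (side view) shows chips at about (480,245), ahead of the blade and past the tips. I lift and carry the scraper to the free bench on the robot side.

drive_tool(
  moves=[
    {"delta_pos": [0,3,0],"turn": 0,"claw": 0},
    {"delta_pos": [0,0,-30],"turn": 0,"claw": 0},
    {"delta_pos": [0,0,-40],"turn": 0,"claw": 0},
    {"delta_pos": [0,0,-37],"turn": 0,"claw": 0},
    {"delta_pos": [-17,43,0],"turn": 0,"claw": 0},
    {"delta_pos": [-17,43,0],"turn": 0,"claw": 0},
    {"delta_pos": [-17,43,0],"turn": 0,"claw": 0},
    {"delta_pos": [-17,43,0],"turn": 0,"claw": 0},
    {"delta_pos": [-16,42,0],"turn": 0,"claw": 0},
    {"delta_pos": [0,0,0],"turn": 0,"claw": 0},
    {"delta_pos": [0,0,50],"turn": 0,"claw": 0},
    {"delta_pos": [0,0,35],"turn": 0,"claw": 0},
  ],
)

```text
time_s: 10.5
tcp_pos: [0.4089, 0.1092, 0.0635]
ee_rot: [[0.154, -0.988, 0.0], [-0.988, -0.154, 0.001], [-0.001, -0.001, -1.0]]
wrist_force: [-0.2, 0.2, -2.0]
gripper_width: 0.226
gripper_force: 30.0
```

drive_tool(
  moves=[
    {"delta_pos": [0,0,0],"turn": 0,"claw": 0},
    {"delta_pos": [0,0,12],"turn": 0,"claw": 0},
    {"delta_pos": [0,0,5],"turn": 0,"claw": 0},
    {"delta_pos": [0,0,3],"turn": 0,"claw": 0},
    {"delta_pos": [0,0,1.5],"turn": 0,"claw": 0},
    {"delta_pos": [0,0,0],"turn": 0,"claw": 0},
  ],
)

```text
time_s: 11.25
tcp_pos: [0.4089, 0.1092, 0.0436]
ee_rot: [[0.154, -0.988, 0.0], [-0.988, -0.154, 0.0], [-0.0, -0.0, -1.0]]
wrist_force: [0.5, 0.3, -0.5]
gripper_width: 0.226
gripper_force: 30.0
```

Run:
```python
from h import *
c=cap("top");a=cv2.resize(c["color"][170:330,240:400],(400,400),interpolation=cv2.INTER_CUBIC)
d=cap("side");b=cv2.resize(d["color"][180:340,220:380],(400,400),interpolation=cv2.INTER_CUBIC)
cv2.imwrite("pics/p6.png",np.hstack([a,b])[:,:,::-1])
```

```text
(no output)
```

View pics/p6.png

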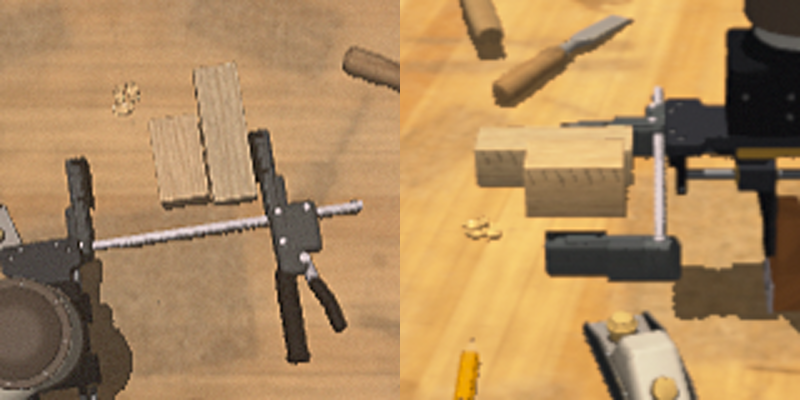

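The view shows the gap clear: the chips lie at (125,98) in the left panel, past the tips, and the clamp is undisturbed. I set the scraper down, lift off, turn and move above the handle.

drive_tool(
  moves=[
    {"delta_pos": [0,0,0.5],"turn": 0,"claw": 0},
    {"delta_pos": [0,0,0],"turn": 0,"claw": 0.5},
    {"delta_pos": [0,0,0],"turn": 0,"claw": 0.5},
    {"delta_pos": [0,0,0],"turn": 0,"claw": 0.5},
    {"delta_pos": [0,0,-10],"turn": 0,"claw": 0.5},
    {"delta_pos": [0,0,-30],"turn": 0,"claw": 0.5},
    {"delta_pos": [0,0,-40],"turn": 0,"claw": 0.8},
    {"delta_pos": [0,0,-37],"turn": 0.18,"claw": 0.8},
    {"delta_pos": [0,0,0],"turn": 0.18,"claw": 0.8},
    {"delta_pos": [0,0,0],"turn": 0.18,"claw": 0.8},
    {"delta_pos": [0,0,0],"turn": 0.18,"claw": 0.8},
  ],
)

```text
time_s: 12.72
tcp_pos: [0.4087, 0.1091, 0.1607]
ee_rot: [[-0.54, -0.841, 0.001], [-0.841, 0.54, 0.001], [-0.001, -0.0, -1.0]]
wrist_force: [0.4, 0.6, 1.0]
gripper_width: 0.797
gripper_force: 0.0
```

drive_tool(
  moves=[
    {"delta_pos": [0,0,0],"turn": 0.18,"claw": 0.8},
    {"delta_pos": [0,0,0],"turn": 0.18,"claw": 0.8},
    {"delta_pos": [0,0,0],"turn": 0.18,"claw": 0.8},
    {"delta_pos": [0,0,0],"turn": 0.18,"claw": 0.8},
    {"delta_pos": [0,0,0],"turn": 0.131,"claw": 0.8},
    {"delta_pos": [-12,-52,0],"turn": 0,"claw": 0.8},
    {"delta_pos": [-12,-52,0],"turn": 0,"claw": 0.8},
    {"delta_pos": [-12,-52,0],"turn": 0,"claw": 0.8},
    {"delta_pos": [-12,-52,0],"turn": 0,"claw": 0.8},
    {"delta_pos": [-10,-52,0],"turn": 0,"claw": 0.8},
    {"delta_pos": [0,0,0],"turn": 0,"claw": 0.8},
    {"delta_pos": [0,0,0],"turn": 0,"claw": 0.8},
  ],
)

```text
time_s: 14.22
tcp_pos: [0.5058, -0.1389, 0.16]
ee_rot: [[-0.988, -0.153, -0.0], [-0.153, 0.988, 0.0], [0.0, 0.0, -1.0]]
wrist_force: [0.1, 0.3, 0.6]
gripper_width: 0.8
gripper_force: 0.0
```

Run:
```python
from h import *
w=cap("wrist","w7.png");np.savez("w7.npz",**w);s=monitor.sense()
print(s["time_s"],s["tcp_pos"],yaw(np.array(s["ee_rot"])),s["gripper_width"])
P=cloud(w);xc=np.array([.98818,.15333]);yc=np.array([-.15333,.98818])
Q=P.reshape(-1,3);L=np.c_[Q[:,:2]@xc*1000-518.84,Q[:,:2]@yc*1000,Q[:,2]*1000]
rgb=w["color"].reshape(-1,3).max(1)
for u in range(-150,-50,10):
    q=L[(abs(L[:,0]-u)<3)&(L[:,2]>14)&(L[:,2]<45)&(abs(L[:,1]+210)<70)]
    if len(q)<8: print(u,len(q));continue
    v=np.sort(q[:,1]);g=np.where(np.diff(v)>4)[0];seg=np.split(v,g+1)
    print(u,[(round(a[0],1),round(a[-1],1),len(a)) for a in seg if len(a)>4],np.median(q[:,2]).round(1))
```

```text
14.275 [ 0.50574698 -0.13837421  0.16008454] 98.8914004680184 0.799177459387525
-150 [(np.float64(-196.5), np.float64(-177.4), 58)] 29.2
-140 [(np.float64(-198.9), np.float64(-175.2), 213)] 31.4
-130 [(np.float64(-196.9), np.float64(-177.2), 174)] 31.2
-120 [(np.float64(-239.8), np.float64(-226.9), 96), (np.float64(-197.4), np.float64(-176.9), 192)] 31.5
-110 [(np.float64(-238.1), np.float64(-224.3), 110), (np.float64(-197.5), np.float64(-176.3), 171)] 30.8
-100 [(np.float64(-236.6), np.float64(-222.0), 111), (np.float64(-197.0), np.float64(-177.2), 167)] 30.6
-90 [(np.float64(-234.1), np.float64(-217.4), 122), (np.float64(-197.0), np.float64(-176.9), 166)] 30.3
-80 [(np.float64(-228.1), np.float64(-212.1), 118), (np.float64(-197.0), np.float64(-176.4), 163)] 30.8
-70 [(np.float64(-223.7), np.float64(-209.3), 93), (np.float64(-197.4), np.float64(-177.1), 157)] 31.3
-60 [(np.float64(-219.3), np.float64(-176.8), 324)] 30.4
```

View pics/w7.png

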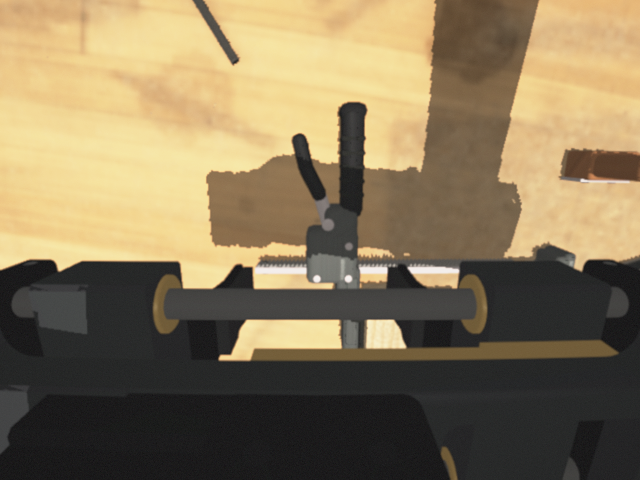

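The handle is at (352,100-210) and the trigger at (300,135)-(322,195): 58.7 mm across at the squeeze point, which matches. Descending to the squeeze point.

drive_tool(
  moves=[
    {"delta_pos": [28,4,0],"turn": 0,"claw": 0.9},
    {"delta_pos": [27.5,4,0],"turn": 0,"claw": 0.9},
    {"delta_pos": [0,0,45],"turn": 0,"claw": 0.9},
    {"delta_pos": [0,0,45],"turn": 0,"claw": 0.9},
    {"delta_pos": [0,0,40],"turn": 0,"claw": 0.9},
    {"delta_pos": [0,0,18],"turn": 0,"claw": 0.85},
    {"delta_pos": [0,0,7.5],"turn": 0,"claw": 0.8},
    {"delta_pos": [0,0,0],"turn": 0,"claw": 0.75},
    {"delta_pos": [0,0,0],"turn": 0,"claw": 0.7},
    {"delta_pos": [0,0,0],"turn": 0,"claw": 0.7},
  ],
)

```text
time_s: 15.52
tcp_pos: [0.4507, -0.1394, 0.0052]
ee_rot: [[-0.988, -0.154, 0.002], [-0.154, 0.988, 0.0], [-0.002, -0.0, -1.0]]
wrist_force: [-0.6, -0.9, -0.9]
gripper_width: 0.709
gripper_force: 0.0
```

First stroke, moving the hand +10 mm along y to keep the handle still.

drive_tool(
  moves=[
    {"delta_pos": [0,1,0],"turn": 0,"claw": 0.6},
    {"delta_pos": [0,3,0],"turn": 0,"claw": 0.5},
    {"delta_pos": [0,3,0],"turn": 0,"claw": 0.4},
    {"delta_pos": [0,2,0],"turn": 0,"claw": 0.3},
    {"delta_pos": [0,1,0],"turn": 0,"claw": 0.3},
    {"delta_pos": [0,0,0],"turn": 0,"claw": 0.3},
  ],
)

```text
time_s: 16.27
tcp_pos: [0.449, -0.1304, 0.005]
ee_rot: [[-0.988, -0.154, 0.001], [-0.154, 0.988, -0.001], [-0.001, -0.001, -1.0]]
wrist_force: [-0.8, -4.6, 5.3]
gripper_width: 0.436
gripper_force: 29.8
```

```bash
cat > m.py <<'E'
from h import *
xc=np.array([.98818,.15333]);yc=np.array([-.15333,.98818])
c=cap("top");P=cloud(c);L=np.dstack([P[...,:2]@xc*1000-518.84,P[...,:2]@yc*1000,P[...,2]*1000])
def rg(n,u0,u1,z0,z1,v0=-300,v1=80,dark=None):
    m=(L[...,0]>u0)&(L[...,0]<u1)&(L[...,2]>z0)&(L[...,2]<z1)&(L[...,1]>v0)&(L[...,1]<v1)
    if dark is not None: m&=(c["color"].max(2)<105)==dark
    q=L[m][:,1]
    if len(q)>5: print(n,len(q),np.percentile(q,[2,98]).round(1))
rg("jaw",60,88,20,42,-90,80,True)
rg("fixjaw",60,88,20,42,-240,-120,True)
rg("short",40,105,44,60,-300,80)
rg("long",120,155,30,46,-300,80)
s=monitor.sense();print(s["time_s"],s["tcp_pos"],s["gripper_width"]*87,s["gripper_force"],np.round(s["wrist_force"],1),np.dot(s["tcp_pos"][:2],yc)*1000)
E
python3 m.py
```

```text
jaw 80 [-9.3 10.2]
fixjaw 86 [-188.6 -154.9]
short 499 [-120.9  -72.2]
long 234 [-167.6 -123.6]
16.325 [ 0.44895953 -0.13041183  0.00501028] 37.48919901957626 29.8330935924605 [-1.4 -4.7  6.4] -197.70932698319504
```

drive_tool(
  moves=[
    {"delta_pos": [0,-3,0],"turn": 0,"claw": 0.55},
    {"delta_pos": [0,-3,0],"turn": 0,"claw": 0.65},
    {"delta_pos": [0,-3,0],"turn": 0,"claw": 0.72},
    {"delta_pos": [0,-1,0],"turn": 0,"claw": 0.72},
    {"delta_pos": [0,0,0],"turn": 0,"claw": 0.72},
    {"delta_pos": [0,1,0],"turn": 0,"claw": 0.6},
    {"delta_pos": [0,3,0],"turn": 0,"claw": 0.5},
    {"delta_pos": [0,3,0],"turn": 0,"claw": 0.4},
    {"delta_pos": [0,2,0],"turn": 0,"claw": 0.3},
    {"delta_pos": [0,1,0],"turn": 0,"claw": 0.3},
    {"delta_pos": [0,0,0],"turn": 0,"claw": 0.3},
  ],
)

```text
time_s: 17.7
tcp_pos: [0.4479, -0.13, 0.0042]
ee_rot: [[-0.988, -0.154, -0.001], [-0.154, 0.988, -0.0], [0.001, -0.0, -1.0]]
wrist_force: [-0.8, -4.0, 1.4]
gripper_width: 0.429
gripper_force: 29.7
```

```bash
python3 m.py
```

```text
jaw 72 [-17.    2.7]
fixjaw 84 [-186.3 -166.6]
short 503 [-127.1  -71.9]
long 235 [-165.2 -121.6]
17.75 [ 0.44786305 -0.1299865   0.0041984 ] 37.59552436818112 29.736080698367005 [-0.7 -5.3  1.1] -197.12089632872653
```

drive_tool(
  moves=[
    {"delta_pos": [0,-3,0],"turn": 0,"claw": 0.6},
    {"delta_pos": [0,-3,0],"turn": 0,"claw": 0.72},
    {"delta_pos": [0,-3,0],"turn": 0,"claw": 0.74},
    {"delta_pos": [0,-1,0],"turn": 0,"claw": 0.74},
    {"delta_pos": [0,0,0],"turn": 0,"claw": 0.74},
    {"delta_pos": [0,0,0],"turn": 0,"claw": 0.7},
    {"delta_pos": [0,1,0],"turn": 0,"claw": 0.6},
    {"delta_pos": [0,3,0],"turn": 0,"claw": 0.5},
    {"delta_pos": [0,3,0],"turn": 0,"claw": 0.4},
    {"delta_pos": [0,2,0],"turn": 0,"claw": 0.3},
    {"delta_pos": [0,1,0],"turn": 0,"claw": 0.3},
    {"delta_pos": [0,0,0],"turn": 0,"claw": 0.3},
  ],
)

```text
time_s: 19.25
tcp_pos: [0.4482, -0.1303, 0.0044]
ee_rot: [[-0.988, -0.154, -0.001], [-0.154, 0.988, -0.001], [0.001, -0.001, -1.0]]
wrist_force: [-0.1, -4.8, 3.1]
gripper_width: 0.432
gripper_force: 29.7
```

```bash
python3 m.py
```

```text
jaw 72 [-27.2  -7.8]
fixjaw 87 [-185.8 -165.8]
short 503 [-119.9  -71.2]
long 237 [-163.8 -120.4]
19.3 [ 0.4481634  -0.13034486  0.00438159] 37.34817551570079 29.735631130570255 [-0.5 -5.7  3.7] -197.52107847203095
```

drive_tool(
  moves=[
    {"delta_pos": [0,-3,0],"turn": 0,"claw": 0.6},
    {"delta_pos": [0,-3,0],"turn": 0,"claw": 0.72},
    {"delta_pos": [0,-3,0],"turn": 0,"claw": 0.74},
    {"delta_pos": [0,-1,0],"turn": 0,"claw": 0.74},
    {"delta_pos": [0,0,0],"turn": 0,"claw": 0.74},
    {"delta_pos": [0,0,0],"turn": 0,"claw": 0.7},
    {"delta_pos": [0,1,0],"turn": 0,"claw": 0.6},
    {"delta_pos": [0,3,0],"turn": 0,"claw": 0.5},
    {"delta_pos": [0,3,0],"turn": 0,"claw": 0.4},
    {"delta_pos": [0,2,0],"turn": 0,"claw": 0.3},
    {"delta_pos": [0,1,0],"turn": 0,"claw": 0.3},
    {"delta_pos": [0,0,0],"turn": 0,"claw": 0.3},
  ],
)

```text
time_s: 20.8
tcp_pos: [0.448, -0.1301, 0.0042]
ee_rot: [[-0.988, -0.153, -0.001], [-0.153, 0.988, -0.0], [0.001, -0.0, -1.0]]
wrist_force: [-1.2, -4.7, 0.8]
gripper_width: 0.429
gripper_force: 29.6
```

drive_tool(
  moves=[
    {"delta_pos": [0,-3,0],"turn": 0,"claw": 0.6},
    {"delta_pos": [0,-3,0],"turn": 0,"claw": 0.72},
    {"delta_pos": [0,-3,0],"turn": 0,"claw": 0.74},
    {"delta_pos": [0,-1,0],"turn": 0,"claw": 0.74},
    {"delta_pos": [0,0,0],"turn": 0,"claw": 0.74},
    {"delta_pos": [0,0,0],"turn": 0,"claw": 0.7},
    {"delta_pos": [0,1,0],"turn": 0,"claw": 0.6},
    {"delta_pos": [0,3,0],"turn": 0,"claw": 0.5},
    {"delta_pos": [0,3,0],"turn": 0,"claw": 0.4},
    {"delta_pos": [0,2,0],"turn": 0,"claw": 0.3},
    {"delta_pos": [0,1,0],"turn": 0,"claw": 0.3},
    {"delta_pos": [0,0,0],"turn": 0,"claw": 0.3},
  ],
)

```text
time_s: 22.3
tcp_pos: [0.4481, -0.1303, 0.0044]
ee_rot: [[-0.988, -0.154, -0.001], [-0.154, 0.988, -0.001], [0.001, -0.001, -1.0]]
wrist_force: [-1.6, -5.0, 3.7]
gripper_width: 0.433
gripper_force: 29.6
```

```bash
python3 m.py
```

```text
jaw 68 [-46.4 -26.7]
fixjaw 88 [-183.9 -163.6]
short 500 [-118.   -69.2]
long 233 [-208.8 -118.4]
22.35 [ 0.44811693 -0.13030224  0.00434002] 37.5998782272594 29.647085373583195 [-0.8 -5.3  4.3] -197.4718398627809
```

drive_tool(
  moves=[
    {"delta_pos": [0,-3,0],"turn": 0,"claw": 0.6},
    {"delta_pos": [0,-3,0],"turn": 0,"claw": 0.72},
    {"delta_pos": [0,-3,0],"turn": 0,"claw": 0.74},
    {"delta_pos": [0,-1,0],"turn": 0,"claw": 0.74},
    {"delta_pos": [0,0,0],"turn": 0,"claw": 0.74},
    {"delta_pos": [0,0,0],"turn": 0,"claw": 0.7},
    {"delta_pos": [0,1,0],"turn": 0,"claw": 0.6},
    {"delta_pos": [0,3,0],"turn": 0,"claw": 0.5},
    {"delta_pos": [0,3,0],"turn": 0,"claw": 0.4},
    {"delta_pos": [0,2,0],"turn": 0,"claw": 0.3},
    {"delta_pos": [0,1,0],"turn": 0,"claw": 0.3},
    {"delta_pos": [0,0,0],"turn": 0,"claw": 0.3},
  ],
)

```text
time_s: 23.85
tcp_pos: [0.448, -0.1301, 0.0042]
ee_rot: [[-0.988, -0.153, -0.001], [-0.153, 0.988, -0.0], [0.001, -0.0, -1.0]]
wrist_force: [-1.4, -5.2, 1.9]
gripper_width: 0.435
gripper_force: 29.6
```

```bash
cat >> m.py <<'E'
m=(c["color"].min(2)>105)&(np.ptp(c["color"].astype(int),axis=2)<30)&(abs(L[...,0])<15)&(L[...,2]>12)&(L[...,2]<34)&(L[...,1]>-160)&(L[...,1]<20)
q=L[m];vx,vy,_,_=cv2.fitLine(q[:,:2].astype(np.float32),cv2.DIST_HUBER,0,.01,.01).ravel();print("bar tilt deg",len(q),np.degrees(np.arctan(-vx/vy)).round(2))
E
python3 m.py
```

```text
jaw 66 [-55.9 -36.4]
fixjaw 87 [-183.  -162.6]
short 503 [-117.4  -68.3]
long 240 [-161.2 -117.4]
23.9 [ 0.44796344 -0.13010048  0.00424232] 37.21987759975427 29.570783264971396 [-1.8 -5.   1.5] -197.2489292575231
bar tilt deg 118 2.91
```

drive_tool(
  moves=[
    {"delta_pos": [0,-3,0],"turn": 0,"claw": 0.6},
    {"delta_pos": [0,-3,0],"turn": 0,"claw": 0.72},
    {"delta_pos": [0,-3,0],"turn": 0,"claw": 0.74},
    {"delta_pos": [0,-1,0],"turn": 0,"claw": 0.74},
    {"delta_pos": [0,0,0],"turn": 0,"claw": 0.74},
    {"delta_pos": [0,0,0],"turn": 0,"claw": 0.7},
    {"delta_pos": [0,1,0],"turn": 0,"claw": 0.6},
    {"delta_pos": [0,3,0],"turn": 0,"claw": 0.5},
    {"delta_pos": [0,3,0],"turn": 0,"claw": 0.4},
    {"delta_pos": [0,2,0],"turn": 0,"claw": 0.3},
    {"delta_pos": [0,1,0],"turn": 0,"claw": 0.3},
    {"delta_pos": [0,0,0],"turn": 0,"claw": 0.3},
  ],
)

```text
time_s: 25.4
tcp_pos: [0.4481, -0.1303, 0.0043]
ee_rot: [[-0.988, -0.153, -0.001], [-0.153, 0.988, -0.001], [0.001, -0.001, -1.0]]
wrist_force: [-0.8, -3.8, 3.6]
gripper_width: 0.431
gripper_force: 29.5
```

```bash
python3 m.py
```

```text
jaw 68 [-63.9 -44.5]
fixjaw 87 [-182.2 -162.2]
short 495 [-122.5  -67.5]
long 231 [-160. -116.]
25.45 [ 0.44813176 -0.13028418  0.0043351 ] 37.54058330094961 29.472591768444545 [-1.2 -5.5  3.7] -197.4562659753467
bar tilt deg 104 3.38
```

drive_tool(
  moves=[
    {"delta_pos": [0,-3,0],"turn": 0,"claw": 0.6},
    {"delta_pos": [0,-3,0],"turn": 0,"claw": 0.72},
    {"delta_pos": [0,-3,0],"turn": 0,"claw": 0.74},
    {"delta_pos": [0,-1,0],"turn": 0,"claw": 0.74},
    {"delta_pos": [0,0,0],"turn": 0,"claw": 0.74},
    {"delta_pos": [0,0,0],"turn": 0,"claw": 0.7},
    {"delta_pos": [0,1,0],"turn": 0,"claw": 0.6},
    {"delta_pos": [0,2,0],"turn": 0,"claw": 0.5},
    {"delta_pos": [0,1,0],"turn": 0,"claw": 0.4},
    {"delta_pos": [0,0,0],"turn": 0,"claw": 0.3},
    {"delta_pos": [0,0,0],"turn": 0,"claw": 0.3},
    {"delta_pos": [0,0,0],"turn": 0,"claw": 0.3},
  ],
)

```text
time_s: 26.95
tcp_pos: [0.4488, -0.1356, 0.0042]
ee_rot: [[-0.988, -0.154, -0.001], [-0.154, 0.988, 0.0], [0.001, 0.0, -1.0]]
wrist_force: [-2.3, -0.3, 1.2]
gripper_width: 0.559
gripper_force: 28.6
```

```bash
python3 m.py
```

```text
jaw 67 [-64.6 -44.8]
fixjaw 87 [-181.9 -161.9]
short 500 [-129.1  -67.6]
long 236 [-197.9 -115.5]
27.0 [ 0.44885878 -0.13558164  0.00423098] 48.70996819448847 28.602173117687926 [-1.8 -0.1  1.7] -202.80258317340486
bar tilt deg 98 4.0
```

The trigger stalls at 48.7 mm with about 29 N of squeeze. I let it settle and check everything by numbers.

drive_tool(
  moves=[
    {"delta_pos": [0,0,0],"turn": 0,"claw": 0.3},
    {"delta_pos": [0,0,0],"turn": 0,"claw": 0.3},
    {"delta_pos": [0,0,0],"turn": 0,"claw": 0.3},
    {"delta_pos": [0,0,0],"turn": 0,"claw": 0.3},
    {"delta_pos": [0,0,0],"turn": 0,"claw": 0.3},
    {"delta_pos": [0,0,0],"turn": 0,"claw": 0.3},
    {"delta_pos": [0,0,0],"turn": 0,"claw": 0.3},
    {"delta_pos": [0,0,0],"turn": 0,"claw": 0.3},
  ],
)

```text
time_s: 28.0
tcp_pos: [0.4491, -0.1357, 0.0042]
ee_rot: [[-0.988, -0.154, -0.001], [-0.154, 0.988, -0.0], [0.001, 0.0, -1.0]]
wrist_force: [-3.1, -2.4, 0.8]
gripper_width: 0.56
gripper_force: 28.7
```

```bash
cat >> m.py <<'E'
def rect(n,u0,u1,v0,v1,z0,z1):
    q=L[(L[...,0]>u0)&(L[...,0]<u1)&(L[...,1]>v0)&(L[...,1]<v1)&(L[...,2]>z0)&(L[...,2]<z1)]
    print(n,len(q), [np.round(k,1).tolist() for k in cv2.minAreaRect(q[:,:2].astype(np.float32))] if len(q)>4 else "", q[:,2].max().round(1) if len(q) else "")
rect("short",25,125,-128,-60,43,60);rect("longtip",120,175,-175,-105,31,50);
Qs=P.reshape(-1,3);q=Qs[(abs(Qs[:,0]-.409)<.05)&(abs(Qs[:,1]-.109)<.05)&(Qs[:,2]>.06)&(Qs[:,2]<.1)];print("scraper",len(q),q.mean(0).round(3) if len(q) else "")
g0=np.load("top0.npz")["color"]
for n,(u0,u1,v0,v1) in dict(chips=(95,170,-80,0)).items():
    m=(L[...,0]>u0)&(L[...,0]<u1)&(L[...,1]>v0)&(L[...,1]<v1)&(L[...,2]<15)
    d=cv2.absdiff(c["color"],g0).max(2);k=m&(d>30);print(n,k.sum(),L[k][:,:2].mean(0).round(1),L[k][:,0].min().round(1))
# bystander change: difference image regions
for n,(r0,r1,c0,c1) in dict(plane=(250,300,185,252),pencil=(215,240,168,235),chisel=(183,235,375,470)).items():
    print(n,(cv2.absdiff(c["color"],g0)[r0:r1,c0:c1].max(2)>45).sum())
E
python3 m.py
```

```text
jaw 66 [-64.6 -44.9]
fixjaw 83 [-181.9 -161.7]
short 497 [-116.5  -67.5]
long 235 [-158.8 -115.3]
28.05 [ 0.44917486 -0.13566149  0.00423295] 48.719478868832674 28.705401216939208 [-3.6 -2.3  0.7] -202.9299531102413
bar tilt deg 103 3.12
short 659 [[72.9, -97.6], [86.8, 62.3], 1.6] 59.0
longtip 294 [[142.7, -136.6], [45.6, 44.9], 2.0] 46.9
scraper 89 [0.407 0.117 0.081]
chips 57 [144.7 -52.1] 97.1
plane 0
pencil 0
chisel 0
```

```bash
python3 -c "
from station import ticket;print(ticket.finish_job())"
```

```text
the job is handed in; nothing more can be done
None
```

I handed the job in at about 28 s, without seeing a verdict. The chips are out past the jaw tips, the scraper stands upright clear of the clamp, and the blocks are clamped with the trigger still squeezed at about 29 N (roughly 24 N at the jaw). The block plane, pencil and chisel look unmoved, though the clamp turned about 3° during pumping.

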